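Cock the lamp shutter, then hold the sample-chamber lid open at 50 degrees

TASK

With the chamber lid still shut, swing the sprung shutter lever on the lamp unit to its stop and let it spring back, so that the beam is blocked. Then raise the sample chamber's lid by its bar handle to 50 degrees open and keep holding it there with the gripper, so that a colleague can change the cells: the lid falls shut if let go, so finish while still holding it. Leave all the loose things around them where they are.

Things in the scene. Friction and masses are not known exactly. Their poses are not given: they have to be found in the camera images.
- chamber: sample chamber, fixed: white box 270 (x) x 220 (y) x 112 mm high with a pale blue lid over its front part and a white rear deck; origin at the centre of its underside on the bench; x points from the front (handle end) to the hinge end, z up. Stands on either the left or the right of the lamp unit, turned by up to 0.25 rad
- chamber_lid (a joint): opening angle of the chamber lid in rad: 0 shut, grows as the front edge rises, stop at 1.35; 50 degrees is 0.873. The lid weighs about 0.4 kg (0.28 to 0.56) and a light spring of 0.15 to 0.24 N m also closes it; nothing holds it open at any angle. About 2.5 to 4.5 N at the bar lift it
- lid_hinge (a point): middle of the lid's hinge line, at the lid's rear edge, in the chamber's frame 55 mm behind its origin (+x) and 100 mm above the bench; the hinge runs along the chamber's y. The axes turn with the lid: -x runs from the hinge to the front edge, z out of the lid's top
- lid_bar (a point): middle of the handle: round steel bar of 12 mm diameter and 140 mm length, parallel to the hinge, on a 12 mm thick post at each end. In the lid's frame it lies 160 mm from the hinge line towards the front edge and 52 mm above it, its axis 40 mm above the lid's top (clear gap 34 mm), so 152 mm above the bench when shut. The bar is free to turn between the fingers, so the gripper may stay pointing down. Lid panel 190 x 224 x 12 mm
- lamp_unit: lamp unit, fixed: white box 200 (x) x 150 (y) x 100 mm high with a pale blue top plate and grey cooling ribs on its sides; origin at the centre of its underside on the bench; x points away from its front, z up, turned by up to 0.25 rad. The shutter lever is on its top
- lever (a joint): angle of the shutter lever in rad: 0 at rest, 1.2 at its stop; grows counter-clockwise seen from above, the post sweeping across the unit's front half from the unit's +y side (robot's left) to its -y side (right). A spring of about 0.09 to 0.27 N m (1.2 to 3.6 N at the post) drives it back to 0
- lever_pivot (a point): on the lever's vertical pivot axis, in the lamp unit's frame 10 mm behind its origin (+x), at the height of lever_post (145 mm above the bench)
- lever_post (a point): on the axis of the lever's finger post, 75 mm from the pivot axis: upright black round post, 16 mm diameter, free from 120 to 160 mm above the bench, standing on the lever's end (flat bar 14 mm wide, top 120 mm above the bench); the point is 15 mm below the post's top. At rest the post is 62 mm towards the unit's front and 42 mm towards its +y side from the pivot
- screwdriver: bystander: grey-handled screwdriver 200 mm long, 26 mm high, lying along x on the bench between the two units; origin below its middle, at bench height
- filter_ring: bystander: aluminium ring, 44 mm diameter, 12 mm high, on the chamber's rear deck; origin at its underside
- lens_cap: bystander: black disc, 40 mm diameter, 14 mm high, on the rear of the lamp unit's top; origin at its underside
- beaker: bystander: glass beaker, 68 mm diameter, 85 mm high, on the bench far left; origin at its underside
- bottle: bystander: amber bottle, 64 mm diameter, 130 mm high, on the bench far right; origin at its underside
- cell_tray: bystander: grey divided tray, 90 x 140 x 35 mm, near the robot on the right; origin at its underside
- mouse: bystander: white computer mouse, 100 x 58 x 32 mm, near the robot on the left; origin at its underside

How it is judged:
On the way, in this order (a step that is already met when the one before it is completed fails the run):
1. the shutter lever is at its stop (within 0.08 rad) while the lid is shut (value of joint lever above 1.12 rad and value of joint chamber_lid below 0.1 rad), for 0.1 s.
2. the lever has been let go and has sprung back, the lid still shut (value of joint each of lever, chamber_lid below 0.1 rad and contact force between the fingers and lever below 0.2 N), for 0.2 s.
At the end, for the whole second after the job is handed in: finishes holding: lid 50 degrees open within 6 (0.768 to 0.977 rad) and still (under 0.05 rad/s), fingers bearing on it with over 0.5 N, no other thing touching it; lever back within 0.1 rad of rest; every bystander within 30 mm of its start (value of joint chamber_lid between 0.768 and 0.977 rad and velocity of joint chamber_lid between -0.05 and 0.05 rad/s and contact force between the fingers and chamber_lid above 0.5 N and value of joint lever below 0.1 rad and contact force between chamber_lid and screwdriver below 0.2 N and contact force between chamber_lid and filter_ring below 0.2 N and contact force between chamber_lid and lens_cap below 0.2 N and contact force between chamber_lid and beaker below 0.2 N and contact force between chamber_lid and bottle below 0.2 N and contact force between chamber_lid and cell_tray below 0.2 N and contact force between chamber_lid and mouse below 0.2 N and distance of each of screwdriver, filter_ring, lens_cap, beaker, bottle, cell_tray, mouse from where it was at the start of the episode below 0.03 m); the arm keeps its last pose, push and grip.
It fails at once if a bystander is moved by more than 30 mm (distance of any of screwdriver, filter_ring, lens_cap, beaker, bottle, cell_tray, mouse from where it was at the start of the episode above 0.03 m).
It also fails if it takes over 54 s, if anything falls off the work surface, if the arm or the gripper's body presses on something with over 40 N, if the wrist force passes 120 N, or if a joint passes its speed limit or range.

ROBOT

A 7-joint arm with a two-finger parallel gripper is mounted at the origin on the work surface. World frame = base frame: x ahead of the robot, y to its left, z up, the work surface at z = 0. Lengths are in m, angles in rad, forces in N, time in s.
With the tool pointing down it reaches from about 0.4 to 0.85 m from the base axis. Payload 10.4 kg.
Tool frame: the origin (TCP) lies on the centre line of the jaws, within the pads' length; the fingertips stand 11 mm ahead of it and the grasp point (between the pads) lies 8 mm behind it; z points along the fingers, y is the line along which they close (so a half turn about z gives the same grasp; the last joint's range is limited). The gripper opens to 87 mm and grips with 3 to 60 N. Pads are 19 mm wide; open, the fingers measure 117 mm over their backs; the gripper's body (75 mm by 190 mm) begins 51 mm behind the grasp point.
Start: joints at [-1.237, 0.332, -0.065, 1.46, 0.022, 1.35, -0.088], TCP at [0.218, 0.586, 0.234] pointing down, gripper open.
Joint ranges: [-2.6, 2.6], [-0.5, 2.12], [-1.47, 1.34], [0.16, 2.42], [-1.27, 4.41], [0.06, 2.06], [-2.6, 2.6]. Speed limits (rad/s): [2.22, 2.22, 2.79, 2.79, 3.14, 3.14, 3.14].

INTERFACE

Orientations are given as a unit quaternion [x, y, z, w].
In Python, from bench import r gives the robot as it stands.
- The arm moves only by the shell command python3 -m pendant 'ROWS' [OPENING] [FORCE]. ROWS is JSON, a list of rows, each a list of 4 numbers: the shift along the tool's x, y, z in m, then the turn about the tool's z in rad. A call has 1 to 8 rows; each row shifts and turns the commanded pose from where the row before left it, along the tool's axes as they then stand; what a row does not reach is not made up. A row lasts 1/12 s, in which the tool goes at most 41.7 mm and 7.16 degrees, less where a joint would pass 70% of its speed; a pose out of reach is approached as far as the arm can. A call with a gripper value outside its range is refused whole. OPENING is the opening, from 0 (shut) to 1 (fully open), set as the call begins (- or left out, the last holds). The fingers move at their own pace and stop on an object; FORCE is the grip in N (left out, the last holds). Time passes only in rows, so rows that do not move let the fingers close. It gives the time, the measured TCP pose, the force, the opening and the grip force at its end, in the units of the state.
- r.read_state(): the state, without advancing time (a new reading comes with each control period).
- r.camera(name): name is "side" or "top" or "wrist"; returns a dict with "img" (384x512x3 uint8, red, green, blue), "camera_matrix" (3x3 intrinsics, pixels), "xyz" and "attitude" of the camera in the world. Camera axes: x right, y down, z forward; pixel columns grow to the right and rows downward; lengths in m; the calibration is good to about 2 mm. The wrist camera is an equidistant fisheye: a pixel r from the principal point sees the ray r / f radians off the axis. A picture is of the moment at which its call begins. There is no depth.
- r.close_job(): hands the job in; it is judged then, once.
Trained networks look in the newest picture that a camera, given by its name, has taken for a name from the list of things; names that differ only in an ending like _2 or _b are one class to them, and where a whole thing is asked for, a point or a joint stands for the part that bears it (a point fixed in the world has none). Each returns a list of dicts, best first, with "score" (0 to 1); they miss things now and then, are a little off and sometimes report something else, mostly with a low value. They report only what shows in the picture. A call takes as long as a camera call.
- r.outline_of(thing, camera): "mask" (384x512 bool, what is visible of it) and "bbox" ([centre column, centre row, width, height] in pixels, round what is visible of it).
The state is a dict: "time": time; "joint_positions": joint angles; "joint_vel": joint speeds; "joint_torque": joint torques, N m; "ee_pos": TCP position; "eef_rot": TCP orientation; "ft_force": force on the tool from outside, world axes, zero at the start; "torque": the same for the moment, N m; "width": finger opening in m; "grip_force": force on a finger pad.
Only numpy, scipy, OpenCV 4.12 (cv2) and the standard library are available. Lean on these libraries where they do the work, as an engineer would, in place of code of your own. Each camera call takes 0.05 s, during which the arm holds its last target. There are 200 camera calls.

## Working session

There is one attempt and no reset: what is moved stays moved. The work goes in short steps, Python scripts to look and compute and a shell command to move; the robot and the scene stay as the last step left them, time stands still between calls to the robot, and variables do not carry over. Pictures are saved under pics/ and viewed, at most 10 in all, crops included, and the job is handed in when it is done.

```bash
mkdir -p pics
cat > h.py <<'E'
import numpy as np, cv2
from scipy.spatial.transform import Rotation as R
from bench import r
def cam(n):
    return r.camera(n)
def ray(c,u,v):
    K=np.array(c['camera_matrix']); d=np.array([(u-K[0,2])/K[0,0],(v-K[1,2])/K[1,1],1.])
    a=np.array(c['attitude']); M=R.from_quat(a).as_matrix() if a.size==4 else a.reshape(3,3)
    return np.array(c['xyz']),M@d
def atz(c,u,v,z):
    o,d=ray(c,u,v); return o+d*(z-o[2])/d[2]
def proj(c,p):
    a=np.array(c['attitude']); M=R.from_quat(a).as_matrix() if a.size==4 else a.reshape(3,3)
    q=M.T@(np.array(p)-np.array(c['xyz'])); K=np.array(c['camera_matrix']); return (K@q/q[2])[:2]
E
python3 - <<'E'
from h import *
np.set_printoptions(precision=3,suppress=True)
s=r.read_state(); print(s['ee_pos'],s['eef_rot'],s['time'])
ims=[]
for n in ['top','side']:
    c=cam(n); print(n,c['xyz'],c['attitude'],np.array(c['camera_matrix']).tolist())
    cv2.imwrite(f'pics/{n}0.png',c['img'][:,:,::-1])
    for t in ['chamber','chamber_lid','lamp_unit','lever','lid_bar','lever_post','screwdriver']:
        o=r.outline_of(t,n)
        print(t,[(round(x['score'],2),np.round(x['bbox']).tolist()) for x in o[:2]])
E
```

```text
[0.218 0.585 0.233] [ 0.177  0.984 -0.001 -0.   ] 0.0
top [0.223 0.006 1.404] [-0.696  0.712 -0.071  0.067] [[406.24284280031503, 0.0, 256.6415280418258], [0.0, 406.24284280031503, 185.84746038529738], [0.0, 0.0, 1.0]]
chamber [(0.98, [198.0, 166.0, 80.0, 95.0])]
chamber_lid [(0.69, [195.0, 173.0, 73.0, 66.0])]
lamp_unit [(0.8, [311.0, 156.0, 52.0, 62.0])]
lever [(0.43, [309.0, 156.0, 21.0, 25.0])]
lid_bar [(0.57, [197.0, 175.0, 72.0, 67.0])]
lever_post [(0.42, [308.0, 156.0, 13.0, 26.0]), (0.31, [198.0, 174.0, 72.0, 64.0])]
screwdriver [(0.8, [257.0, 179.0, 8.0, 49.0])]
side [ 0.012 -1.237  1.051] [ 0.87  -0.162  0.085 -0.457] [[407.2549796707676, 0.0, 261.61427891731324], [0.0, 407.2549796707676, 184.7904606330856], [0.0, 0.0, 1.0]]
chamber [(0.74, [262.0, 176.0, 71.0, 53.0])]
chamber_lid [(0.96, [256.0, 169.0, 54.0, 34.0]), (0.64, [349.0, 285.0, 21.0, 41.0])]
lamp_unit [(0.8, [304.0, 224.0, 66.0, 57.0]), (0.54, [349.0, 284.0, 25.0, 39.0])]
lever [(0.52, [300.0, 207.0, 26.0, 17.0])]
lid_bar [(0.73, [257.0, 166.0, 53.0, 32.0])]
lever_post [(0.61, [299.0, 207.0, 25.0, 18.0])]
screwdriver [(0.56, [272.0, 209.0, 47.0, 13.0])]
```

Run:
```python
import cv2
a=cv2.imread('pics/top0.png')[100:240,145:345]; cv2.imwrite('pics/t1.png',cv2.resize(a,None,fx=4,fy=4,interpolation=cv2.INTER_CUBIC))
a=cv2.imread('pics/side0.png')[130:270,200:370]; cv2.imwrite('pics/s1.png',cv2.resize(a,None,fx=4,fy=4,interpolation=cv2.INTER_CUBIC))
```

```text
(no output)
```

View pics/t1.png

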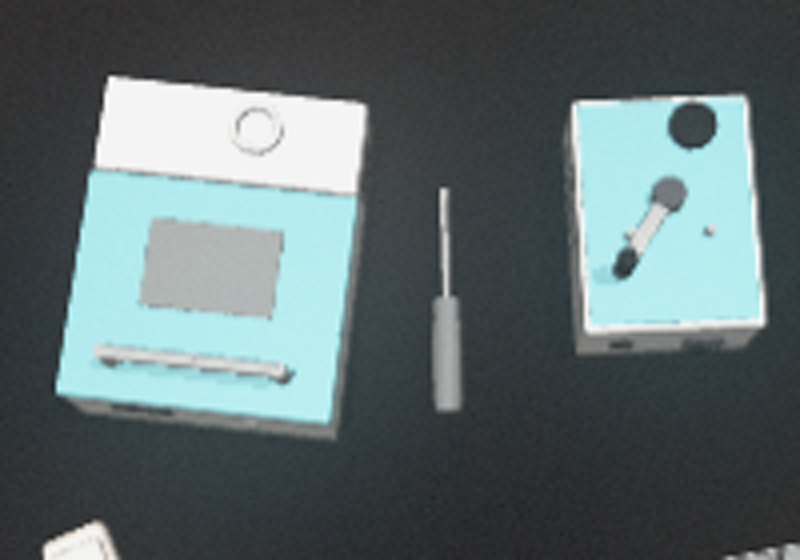

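View pics/s1.png

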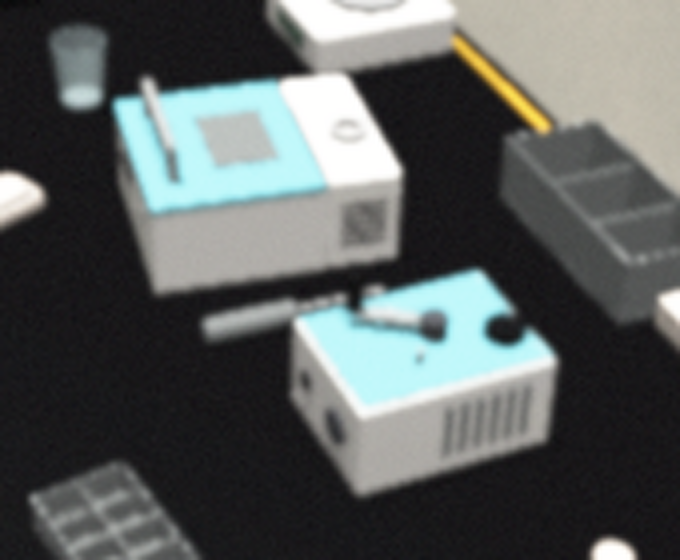

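```bash
cat > m.py <<'E'
from h import *
np.set_printoptions(precision=4,suppress=True)
c=cam('top')
P=lambda u,v,z: atz(c,145+u/4,100+v/4,z)
FL,FR,RR,RL=[P(*q,.112) for q in [(58,393),(332,424),(357,193),(93,170)]]
ux=((RR-FR)+(RL-FL)); yc=np.arctan2(ux[1],ux[0])
print('lid len',np.linalg.norm(RL-FL),np.linalg.norm(RR-FR),'wid',np.linalg.norm(FL-FR),np.linalg.norm(RL-RR),'yaw',yc)
uy=((FL-FR)+(RL-RR)); print('yaw from y',np.arctan2(-uy[0],uy[1]))
B1,B2=P(97,350,.155),P(290,373,.155); print('bar',(B1+B2)/2,np.linalg.norm(B1-B2),np.arctan2(-(B1-B2)[0],(B1-B2)[1]))
print('hinge',(RL+RR)/2,'bar from hinge',np.linalg.norm(((B1+B2)-(RL+RR))[:2]/2))
L=[P(*q,.1) for q in [(571,100),(748,96),(765,325),(586,333)]]
print('lamp',np.mean(L,0),'sizes',[np.linalg.norm(L[i]-L[i-1]) for i in range(4)])
yl=[np.arctan2((L[0]-L[3])[1],(L[0]-L[3])[0]),np.arctan2((L[1]-L[2])[1],(L[1]-L[2])[0]),np.arctan2(-(L[0]-L[1])[0],(L[0]-L[1])[1]),np.arctan2(-(L[3]-L[2])[0],(L[3]-L[2])[1])]
print('lamp yaws',yl)
y=np.mean(yl); M=R.from_euler('z',y).as_matrix(); o=np.mean(L,0)
pv=o+M@[.01,0,0.045]; po=pv+M@[-.062,.042,0]
print('model pivot',pv,'post',po,'seen pivot',P(669,193,.128),'seen post top',P(629,257,.16))
for n,p in [('post',po),('pivot',pv)]: q=proj(c,p); print(n,'reproj',(q-[145,100])*4)
E
python3 m.py
```

```text
lid len 0.18800197707076963 0.19327779311659282 wid 0.22221921318996307 0.21940651703300207 yaw -0.1230904099702173
yaw from y -0.12384179367807652
bar [0.4602 0.1947 0.155 ] 0.1523287158035985 -0.14226762025944567
hinge [0.6191 0.1764 0.112 ] bar from hinge 0.15996166521772387
lamp [ 0.5886 -0.1899  0.1   ] sizes [np.float64(0.20068246991672029), np.float64(0.14947035803795417), np.float64(0.19750764436523593), np.float64(0.14711106627835452)]
lamp yaws [np.float64(0.023797506343809748), np.float64(0.012027512496208953), np.float64(0.0022539788087443313), np.float64(0.023584309203611892)]
model pivot [ 0.5986 -0.1898  0.145 ] post [ 0.536  -0.1487  0.145 ] seen pivot [ 0.5966 -0.1878  0.128 ] seen post top [ 0.5356 -0.1488  0.16  ]
post reproj [626.7969 261.1762]
pivot reproj [674.261  184.5908]
```

```bash
python3 -m pendant '[[0,0,0,-0.12],[0,0,0,-0.12],[0,0,0,-0.12],[-0.016,-0.034,0,0],[-0.016,-0.034,0,0],[-0.016,-0.034,0,0],[-0.016,-0.034,0,0],[-0.016,-0.034,0,0]]' 0 20; python3 -m pendant '[[-0.016,-0.034,0,0],[-0.016,-0.034,0,0],[-0.016,-0.034,0,0],[-0.016,-0.034,0,0],[-0.016,-0.034,0,0],[-0.016,-0.034,0,0],[-0.016,-0.034,0,0],[-0.016,-0.034,0,0]]'; python3 -c "
from h import *
s=r.read_state();print(s['joint_positions'],R.from_quat(s['eef_rot']).as_matrix().round(3))"
```

```text
time: 1.52
ee_pos: [0.2994, 0.4142, 0.2336]
eef_rot: [-0.002, 1.0, 0.0, 0.0]
ft_force: [1.2, 0.3, 0.3]
width: 0.0414
grip_force: 0.0
time: 2.18
ee_pos: [0.4282, 0.1425, 0.2339]
eef_rot: [-0.002, 1.0, 0.0, 0.0]
ft_force: [1.9, -0.1, 0.8]
width: 0.0007
grip_force: 0.0
[-0.70239544 -0.06939692  0.26934883  1.90735492  0.01878306  1.30022298
  1.13534303] [[-1.    -0.003  0.001]
 [-0.003  1.     0.001]
 [-0.001  0.001 -1.   ]]
```

```bash
python3 -m pendant '[[-0.0155,-0.034,0,0],[-0.0155,-0.034,0,0],[-0.0155,-0.034,0,0],[-0.0155,-0.034,0,0],[-0.0155,-0.034,0,0],[-0.0155,-0.034,0,0],[-0.0155,-0.034,0,0],[0,0,0.03,0]]'; python3 -m pendant '[[0,0,0.03,0],[0,0,0.02,0],[0,0,0,0]]'; python3 -c "
from h import *
c=cam('wrist');cv2.imwrite('pics/w1.png',c['img'][:,:,::-1])
c=cam('top');cv2.imwrite('pics/t2.png',cv2.resize(c['img'][100:240,145:345,::-1],None,fx=4,fy=4))
s=r.read_state();print(s['joint_positions'],s['ee_pos'])"
```

```text
time: 2.85
ee_pos: [0.5409, -0.1014, 0.2082]
eef_rot: [0.002, 1.0, -0.002, 0.005]
ft_force: [0.2, -1.1, 1.1]
width: 0.0005
grip_force: 0.0
time: 3.1
ee_pos: [0.5346, -0.0931, 0.1496]
eef_rot: [-0.002, 1.0, -0.0, -0.003]
ft_force: [-0.9, 0.9, -1.0]
width: 0.0002
grip_force: 0.0
[-0.39625564  0.2321421   0.55505277  1.80267057 -0.1333022   1.14457422
  1.77607722] [ 0.53691282 -0.09335484  0.15390279]
```

View pics/w1.png

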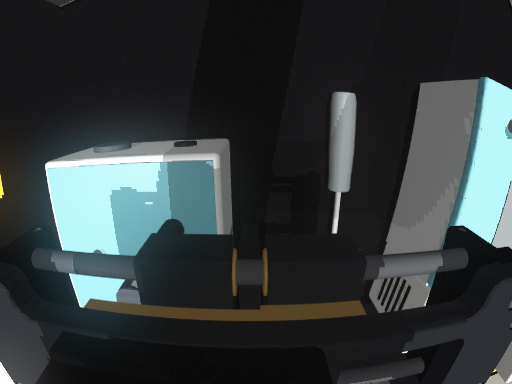

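```bash
python3 -m pendant '[[0,0,0.013,0],[0,-0.027,0,0],[0.006,-0.02,0,0],[0.005,-0.015,0,0],[0.001,-0.015,0,0],[-0.002,-0.015,0,0],[-0.005,-0.014,0,0],[-0.006,-0.012,0,0]]'; python3 -m pendant '[[0,-0.003,0,0],[0,-0.002,0,0],[0,0,0,0],[0,0,0,0]]';python3 -c "
from h import *
c=cam('top');cv2.imwrite('pics/t3.png',cv2.resize(c['img'][100:240,145:345,::-1],None,fx=4,fy=4,interpolation=2))
c=cam('side');cv2.imwrite('pics/s3.png',cv2.resize(c['img'][170:270,260:360,::-1],None,fx=5,fy=5,interpolation=2))
s=r.read_state();print(s['ft_force'],s['ee_pos'])"
```

```text
time: 3.87
ee_pos: [0.5391, -0.2116, 0.1428]
eef_rot: [-0.002, 1.0, 0.001, 0.001]
ft_force: [-0.9, 4.0, 1.1]
width: 0.0006
grip_force: 2.0
time: 4.2
ee_pos: [0.5394, -0.2128, 0.1425]
eef_rot: [-0.003, 1.0, 0.002, 0.0]
ft_force: [-5.7, 12.0, 7.1]
width: 0.001
grip_force: 6.8
[-5.32040783 11.85176744  5.8051871 ] [ 0.53937249 -0.21274153  0.14248151]
```

View pics/s3.png

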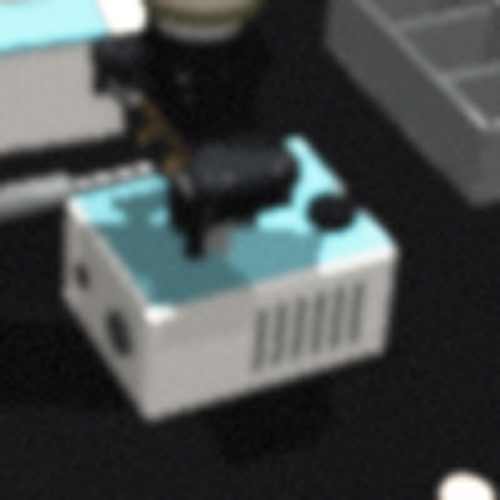

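The side picture shows the lever carried across to the right side of the unit, with its post at about (195,245). The force rose from 4 to 12 N over 1 mm of motion, so the lever is at its stop. I'll retrace the path and lift off.

```bash
python3 -m pendant '[[0.004,0.012,0,0],[0.005,0.015,0,0],[0.004,0.015,0,0],[0.001,0.015,0,0],[-0.003,0.015,0,0],[-0.005,0.018,0,0],[-0.005,0.02,0,0],[0,0.02,0,0]]'; python3 -m pendant '[[0,0.01,0,0],[0,0,-0.04,0],[0,0,-0.04,0],[0,0,-0.03,0],[0,0,0,0]]' 0.6;python3 -c "
from h import *
c=cam('side');cv2.imwrite('pics/s4.png',cv2.resize(c['img'][150:270,200:360,::-1],None,fx=4,fy=4,interpolation=2))
s=r.read_state();print(s['ft_force'],s['ee_pos'])"
```

```text
time: 4.97
ee_pos: [0.5387, -0.0852, 0.1428]
eef_rot: [-0.002, 1.0, 0.0, 0.002]
ft_force: [0.5, 0.7, 0.6]
width: 0.0004
grip_force: 0.0
time: 5.38
ee_pos: [0.5397, -0.0774, 0.2584]
eef_rot: [-0.001, 1.0, 0.0, 0.006]
ft_force: [0.4, 0.1, 0.3]
width: 0.0257
grip_force: 0.0
[ 0.49623318 -0.40575214 -1.59416903] [ 0.53877034 -0.07711346  0.25526905]
```

View pics/s4.png

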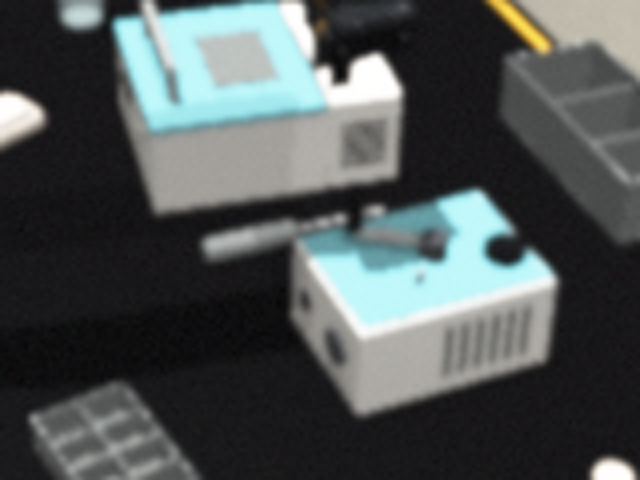

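The lever is back at rest with its post at about (357,225), and the lid is shut. Next is the bar.

```bash
python3 -m pendant '[[0.01,0.034,0,0],[0.01,0.034,0,0],[0.01,0.034,0,0],[0.01,0.034,0,0],[0.01,0.034,0,0],[0.01,0.034,0,0],[0.01,0.034,0,0],[0.009,0.034,0,0]]' 0.6; python3 -m pendant '[[0,0,0,0.121],[0,0,0,0.121],[0,0,0,0.121],[0,0,0,0.121],[0,0,0,0.121],[0,0,0,0.121],[0,0,0,0.121]]';python3 -m pendant '[[0,0,0,0.121],[0,0,0,0.121],[0,0,0,0.121],[0,0,0,0.121],[0,0,0,0.121],[0,0,0,0.121],[0,0,0,0.121],[0,0,0,0]]'; python3 -c "
from h import *
c=cam('wrist');cv2.imwrite('pics/w5.png',c['img'][:,:,::-1])
s=r.read_state();M=R.from_quat(s['eef_rot']).as_matrix();print(s['joint_positions'],s['ee_pos'],M.round(3),'tool shift to bar',M.T@(np.array([.460,.195,.144])-s['ee_pos']))"
```

```text
time: 6.1
ee_pos: [0.4562, 0.1965, 0.2508]
eef_rot: [-0.001, 1.0, 0.0, 0.0]
ft_force: [0.8, 0.5, -0.3]
width: 0.0524
grip_force: 0.0
time: 6.68
ee_pos: [0.457, 0.195, 0.2506]
eef_rot: [0.412, 0.911, -0.0, 0.0]
ft_force: [0.7, 0.2, -0.2]
width: 0.052
grip_force: 0.0
time: 7.35
ee_pos: [0.4571, 0.195, 0.2506]
eef_rot: [0.75, 0.661, 0.0, 0.0]
ft_force: [-0.2, -0.3, 0.2]
width: 0.0521
grip_force: 0.0
[-0.80266591  0.02851659  0.31554404  1.78137779 -0.00904545  1.33307178
 -0.60355351] [0.45705031 0.19503703 0.25056971] [[ 0.118  0.993  0.   ]
 [ 0.993 -0.118 -0.   ]
 [-0.     0.    -1.   ]] tool shift to bar [0.00031421 0.00292613 0.1065699 ]
```

View pics/w5.png

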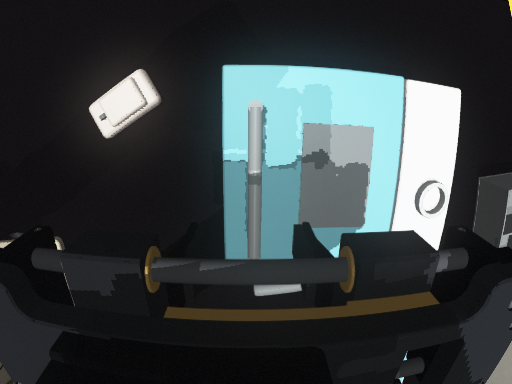

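The wrist picture shows the bar running vertically at column 255, centred between the fingers and aligned with them. I'll go down and grip it.

```bash
python3 -m pendant '[[0,0.003,0.03,0],[0,0,0.03,0],[0,0,0.026,0],[0,0,0.02,0],[0,0,0,0],[0,0,0,0]]' 0.6; python3 -m pendant '[[0,0,0,0],[0,0,0,0],[0,0,0,0],[0,0,0,0],[0,0,0,0],[0,0,0,0],[0,0,0,0],[0,0,0,0]]' 0 25
```

```text
time: 7.9
ee_pos: [0.4597, 0.1947, 0.1444]
eef_rot: [0.747, 0.665, -0.001, -0.0]
ft_force: [0.6, -0.2, 0.5]
width: 0.052
grip_force: 0.0
time: 8.57
ee_pos: [0.4614, 0.1949, 0.1449]
eef_rot: [0.748, 0.663, 0.001, 0.001]
ft_force: [7.9, 1.4, -3.2]
width: 0.0106
grip_force: 25.0
```

```bash
python3 -m pendant '[[0,0.0025,-0.007,0],[0,0.0027,-0.0067,0],[0,0.003,-0.0067,0],[0,0.0033,-0.0066,0],[0,0.0036,-0.0064,0],[0,0.0038,-0.0062,0],[0,0.0042,-0.006,0],[0,0.0044,-0.006,0]]'; python3 -m pendant '[[0,0.0047,-0.0056,0],[0,0.0048,-0.0055,0],[0,0.0051,-0.0052,0],[0,0.0054,-0.0051,0],[0,0.0055,-0.0047,0],[0,0.0058,-0.0046,0],[0,0.006,-0.0043,0],[0,0.0061,-0.004,0]]';  python3 -m pendant '[[0,0.0063,-0.0038,0],[0,0.0064,-0.0035,0],[0,0.0066,-0.0032,0],[0,0.0068,-0.0029,0],[0,0,0,0],[0,0,0,0],[0,0,0,0],[0,0,0,0]]';  python3 -c "
from h import *
for n in ['side','top']:
  c=cam(n);cv2.imwrite('pics/%s6.png'%n,c['img'][:,:,::-1])
c=cv2.imread('pics/side6.png')[110:260,190:370];cv2.imwrite('pics/s6.png',cv2.resize(c,None,fx=4,fy=4,interpolation=2))
s=r.read_state();p=s['ee_pos'];print(s['joint_vel'],p)
d=(p-np.array([.6191,.1764,0]))[:2]@[np.cos(-.123),np.sin(-.123)];h=p[2]+.008-.1
print('lid deg',np.degrees(np.arctan2(h,-d))-18, np.hypot(h,d))"
```

```text
time: 9.23
ee_pos: [0.4869, 0.1915, 0.1962]
eef_rot: [0.748, 0.664, -0.001, -0.0]
ft_force: [-0.5, -0.7, -4.8]
width: 0.0111
grip_force: 25.0
time: 9.9
ee_pos: [0.5293, 0.1862, 0.2366]
eef_rot: [0.748, 0.664, -0.001, -0.001]
ft_force: [-10.1, -3.9, 8.4]
width: 0.0113
grip_force: 25.0
time: 10.57
ee_pos: [0.5562, 0.1826, 0.2498]
eef_rot: [0.748, 0.663, -0.0, -0.0]
ft_force: [-6.4, -4.8, 5.7]
width: 0.011
grip_force: 25.0
[ 0.00073877 -0.00025049  0.00098482 -0.00175833  0.00026668  0.00076279
  0.00063153] [0.55617996 0.18260033 0.24977141]
lid deg 50.16827966672406 0.16996100032099334
```

View pics/s6.png

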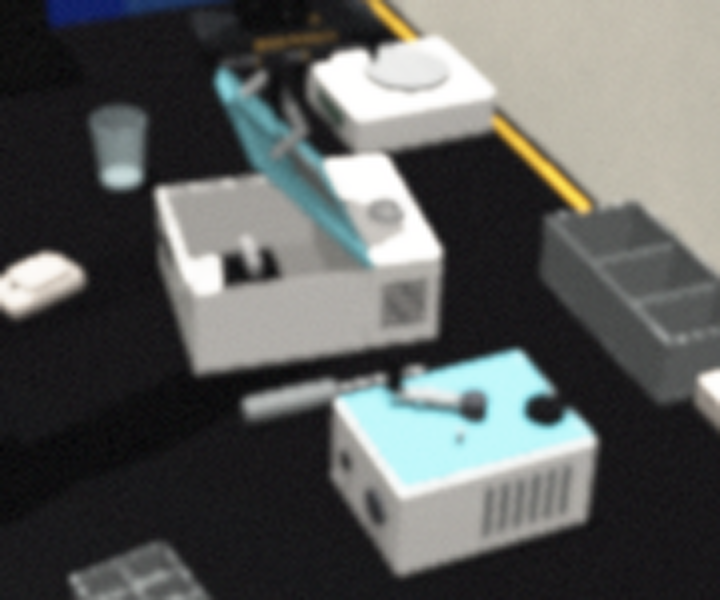

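The lid stands open at about 50° with the fingers on the bar near (270,110). The lever is at rest and nothing else has moved.

```bash
python3 -c "
from bench import r
print(r.close_job())"
```

```text
the job is handed in; nothing more can be done
None
```

I swung the shutter lever to its stop and it sprang back to rest. The gripper is now holding the chamber lid about 50° open, measured from the arm's position. The pictures show nothing else disturbed, and the job is handed in; the hand-in did not report a verdict.

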